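# Gauge two sleeves on a slanted go pin and sort them

## Task

Try both aluminium sleeves on the slanted gauge pin, one at a time: ease the sleeve on along the pin until it rests squarely on the collar or stops short by itself, without forcing it, then take it off and sort it before trying the other. Stand a sleeve that goes fully home on the collar upright in the square tray, and one that stops part-way upright in the round dish.

Things in the scene. Friction and masses are not known exactly. Their poses are not given: they have to be found in the camera images.
- sleeve_1: Plain aluminium tube, 44 mm outside diameter, 90 mm long, bore 30 mm at both ends, 0.17 to 0.32 kg, upright on the bench at the start. Looks like the other sleeve; in the bore of a bad one a tight ring is stuck, nobody knows where (20 to 42 mm above the underside), and stops the pin, so only the gauge tells. Origin: centre of the underside; z up along the tube.
- sleeve_2: Plain aluminium tube, 44 mm outside diameter, 90 mm long, bore 30 mm at both ends, 0.17 to 0.32 kg, upright on the bench at the start. Looks like the other sleeve; in the bore of a bad one a tight ring is stuck, nobody knows where (20 to 42 mm above the underside), and stops the pin, so only the gauge tells. Origin: centre of the underside; z up along the tube.
- gauge_pin: Fixed steel pin, 26 mm thick, 70 mm long, last 8 mm tapered to 20, leaning 25 degrees off vertical. Origin: on its axis at the top face of its 54 mm collar, 85 mm above the bench; z along the pin to its free end (up and away from the robot), y level. A good sleeve's origin comes to this origin, a bad one's stops 28 to 50 mm up the pin. Contact over 80 N is forcing; a 20 N push is safe.
- gauge: The grey stand of the gauge, bolted down: foot plate 110 x 90 x 14 mm, leaning post. Origin: centre of the foot's underside; x away from the robot (the pin leans to +x), z up.
- square_tray: Square open steel tray, 150 x 150 mm, 35 mm high, walls and floor 4 mm thick, fixed to the bench: place for sleeves that fit. Origin: centre of the underside, x and y along the sides, z up.
- round_dish: Round open steel dish, 152 mm across the rim, 144 mm at the foot, 35 mm high, wall and floor 4 mm thick, fixed to the bench: place for sleeves that do not fit. Origin: centre of the underside, z up.
Not all that is in view belongs to the job. Leave any green or orange look-alike of the sleeve_2 alone.

How it is judged:
On the way, in this order (a step that is already met when the one before it is completed fails the run):
1. one sleeve is on the pin, home on the collar or, if it does not fit, as far as it goes, resting against the pin (((distance between sleeve_1 and gauge_pin below 0.005 m and angle between the z axis of sleeve_1 and the z axis of gauge_pin, either way round below 0.09 rad) or (x of sleeve_2 in the frame of gauge_pin between -0.005 and 0.005 m and y of sleeve_2 in the frame of gauge_pin between -0.005 and 0.005 m and z of sleeve_2 in the frame of gauge_pin between 0.02 and 0.056 m and contact force between sleeve_2 and gauge_pin above 1.2 N and linear speed of sleeve_2 below 0.012 m/s and angle between the z axis of sleeve_2 and the z axis of gauge_pin, either way round below 0.15 rad))), for 0.15 s.
2. that sleeve is let go where it belongs (((x of sleeve_1 in the frame of square_tray between -0.052 and 0.052 m and y of sleeve_1 in the frame of square_tray between -0.052 and 0.052 m and z of sleeve_1 in the frame of square_tray below 0.012 m and angle between sleeve_1's own z axis and vertical below 0.15 rad and contact force between sleeve_1 and the fingers below 0.5 N and linear speed of sleeve_1 below 0.02 m/s) or (horizontal distance between sleeve_2 and round_dish below 0.052 m and z of sleeve_2 in the frame of round_dish below 0.012 m and angle between sleeve_2's own z axis and vertical below 0.15 rad and contact force between sleeve_2 and the fingers below 0.5 N and linear speed of sleeve_2 below 0.02 m/s))), for 0.2 s.
3. with the first one sorted, the other sleeve is on the pin as far as it goes, resting against the pin ((((horizontal distance between sleeve_2 and round_dish below 0.052 m and z of sleeve_2 in the frame of round_dish below 0.012 m and angle between sleeve_2's own z axis and vertical below 0.15 rad and contact force between sleeve_2 and the fingers below 0.5 N and linear speed of sleeve_2 below 0.02 m/s) and (distance between sleeve_1 and gauge_pin below 0.005 m and angle between the z axis of sleeve_1 and the z axis of gauge_pin, either way round below 0.09 rad)) or ((x of sleeve_1 in the frame of square_tray between -0.052 and 0.052 m and y of sleeve_1 in the frame of square_tray between -0.052 and 0.052 m and z of sleeve_1 in the frame of square_tray below 0.012 m and angle between sleeve_1's own z axis and vertical below 0.15 rad and contact force between sleeve_1 and the fingers below 0.5 N and linear speed of sleeve_1 below 0.02 m/s) and (x of sleeve_2 in the frame of gauge_pin between -0.005 and 0.005 m and y of sleeve_2 in the frame of gauge_pin between -0.005 and 0.005 m and z of sleeve_2 in the frame of gauge_pin between 0.02 and 0.056 m and contact force between sleeve_2 and gauge_pin above 1.2 N and linear speed of sleeve_2 below 0.012 m/s and angle between the z axis of sleeve_2 and the z axis of gauge_pin, either way round below 0.15 rad)))), for 0.15 s.
At the end, for the whole second after the job is handed in: The sleeve that goes home (within 5 mm of the collar) stands upright (within 0.15 rad) on the floor of the square tray, and the one that stops part-way up the pin stands upright on the floor of the round dish, both released and at rest (x of sleeve_1 in the frame of square_tray between -0.052 and 0.052 m and y of sleeve_1 in the frame of square_tray between -0.052 and 0.052 m and z of sleeve_1 in the frame of square_tray below 0.012 m and angle between each of sleeve_1, sleeve_2's own z axis and vertical below 0.15 rad and contact force between each of sleeve_1, sleeve_2 and the fingers below 0.5 N and linear speed of each of sleeve_1, sleeve_2 below 0.02 m/s and horizontal distance between sleeve_2 and round_dish below 0.052 m and z of sleeve_2 in the frame of round_dish below 0.012 m); the robot touches nothing.
It fails at once if a sleeve is forced: more than 80 N summed over the contacts between it and the gauge pin (contact force between any of sleeve_1, sleeve_2 and gauge_pin above 80 N).
It also fails if it takes over 72 s, if anything falls off the work surface, if the arm or the gripper's body presses on something with over 40 N, if the wrist force passes 120 N, or if a joint passes its speed limit or range.

## Robot

A 6-joint arm with a two-finger parallel gripper is mounted at the origin on a cart in front of the work surface, level with it; the furniture and walls round the work are solid. World frame = base frame: x ahead of the robot, y to its left, z up, the work surface at z = 0. Lengths are in m, angles in rad, forces in N, time in s.
With the tool pointing down it reaches from about 0.325 to 0.75 m from the base axis. Payload 7.6 kg.
Tool frame: the origin (TCP) lies between the finger pads; the fingertips stand ahead of it and the grasp point (between the pads) lies 8 mm behind it (env.tcp_to_tips is the z of the fingertips in the tool frame, in m); z points along the fingers, y is the line along which they close (so a half turn about z gives the same grasp; the last joint's range is limited). The gripper opens to 85 mm and grips with 20 to 120 N. Pads are 22 mm wide; open, the fingers measure 114 mm over their backs; the gripper's body (76 mm by 85 mm) begins 54 mm behind the grasp point. The pads swing forward as they close: fully open they stand 13 mm farther back than shut.
Start: joints at [1.208, 0.052, 1.401, -0, 1.689, -0.07], TCP at [0.152, 0.503, 0.242] pointing down, gripper open.
Joint ranges: [-2.9, 2.9], [-0.91, 2.17], [0.12, 2.37], [-1.06, 4.2], [0.26, 2.73], [-2.93, 2.93]. Speed limits (rad/s): [2.57, 2.57, 3.01, 3.14, 3.14, 3.14].

## Interface

Orientations are given as a unit quaternion [x, y, z, w].
In Python, from cell import monitor, capture, ticket, find_in, env gives the robot as it stands. The module is installed in compiled form; this text tells all that it offers.
- The arm moves only by the tool send_rows, never from a script. Its argument "series" is a list of rows, each a list of 3 entries, a list of its own where there are three numbers: the shift along the tool's x, y, z in m, then the turn about the tool's z in rad, then the closure, from -1 (fully open) to 1 (shut), so that 0 is half open. In form: [[[dx, dy, dz], twist, fingers], ...]. A call has exactly 10 rows; each row is the pose to reach, as a shift and turn from the pose commanded when the call began, along the tool's axes at that moment; what a row does not reach only later rows make up. A row lasts 1/12 s, in which the tool goes at most 41.7 mm and 7.16 degrees, less where a joint would pass 70% of its speed; a pose out of reach is approached as far as the arm can. A call with a gripper value outside its range is refused whole. The fingers move at their own pace and stop on an object; "force" is the grip in N (left out, the last holds). Time passes only in rows, so rows that repeat a pose let the fingers close, or fill a call up. It gives the time, the measured TCP pose, the force, the opening and the grip force at its end, in the units of the state.
- monitor.get_obs(): the state, without advancing time (a new reading comes with each control period).
- capture(name): name is "side" or "top" or "wrist"; returns a dict with "frame" (384x512x3 uint8, red, green, blue), "depth" (384x512 float32, m along the optical axis (not along the pixel's ray), 0 where there is no reading), "fov_y" (degrees; the focal length in pixels is half the picture's height over the tangent of half this angle, whatever the lens; pixels are square), "cx", "cy" (the principal point, pixels), "R" (3x3) and "t" (3): a world point X has camera coordinates R X + t; the wrist camera has in their place "tool_from_camera" (4x4, takes a point from camera to tool coordinates, whose origin is the TCP and whose axes are the flange's). Camera axes: x right, y down, z forward; pixel columns grow to the right and rows downward; lengths in m; the calibration is good to about 2 mm. A picture is of the moment at which its call begins: read the wrist's pose just before it.
- ticket.hand_in(): hands the job in; it is judged then, once.
Trained networks look in a picture, given as the dict that the camera call returned (one of the last four; its "shot" number tells which), for a name from the list of things; names that differ only in an ending like _2 or _b are one class to them, and where a whole thing is asked for, a point or a joint stands for the part that bears it (a point fixed in the world has none). Each returns a list of dicts, best first, with "score" (0 to 1); they miss things now and then, are a little off and sometimes report something else, mostly with a low value. They report only what shows in the picture. A call takes as long as a camera call. They do not tell look-alikes from the thing itself.
- find_in(picture, query): "bbox" ([left, top, right, bottom] as shares, 0 to 1, of the picture: columns of its width, rows of its height, round what is visible of it).
The state is a dict: "time": time; "q": joint angles; "qvel": joint speeds; "tau": joint torques, N m; "tcp_pos": TCP position; "tool_rot": TCP orientation; "contact_force": force on the tool from outside, world axes, zero at the start; "moment": the same for the moment, N m; "gripper_width": opening from 0.0 (shut) to 1.0 (fully open); "finger_force": force on a finger pad.
Only numpy, scipy, OpenCV 4.12 (cv2) and the standard library are available. Lean on these libraries where they do the work, as an engineer would, in place of code of your own. Each camera call takes 0.05 s, during which the arm holds its last target. There are 200 camera calls.

## Working session

There is one attempt and no reset: what is moved stays moved. The work goes in short steps, Python scripts to look and compute and a tool call to move; the robot and the scene stay as the last step left them, time stands still between calls to the robot, and variables do not carry over. Pictures are saved under pics/ and viewed, at most 10 in all, crops included, and the job is handed in when it is done.

Besides the shell and the picture viewer there is one more tool, called after "Emit:" as a command line: name --argument value ..., lists and objects as JSON in quotes. send_rows: Moves the arm, as the interface text tells. Its arguments: {"type":"object","properties":{"series":{"type":"array"},"force":{"type":"number"}},"required":["series"]}

```bash
mkdir -p pics; cat > h.py <<'E'
import numpy as np, cv2
from cell import monitor, capture, ticket, find_in, env
from scipy.spatial.transform import Rotation as Ro
def cloud(c, pose=None):
    d=c["depth"]; h,w=d.shape; f=h/2/np.tan(np.radians(c["fov_y"])/2)
    v,u=np.mgrid[:h,:w]; P=np.stack([(u-c["cx"])/f*d,(v-c["cy"])/f*d,d],-1)
    if "R" in c: W=(P-np.array(c["t"]))@np.array(c["R"])
    else:
        T=np.array(c["tool_from_camera"]); P=P@T[:3,:3].T+T[:3,3]
        W=P@Ro.from_quat(pose["tool_rot"]).as_matrix().T+np.array(pose["tcp_pos"])
    W[d<=0]=np.nan
    return W
def save(c,n): cv2.imwrite(f"pics/{n}.png",c["frame"][:,:,::-1])
E
python3 - <<'E'
from h import *
o=monitor.get_obs(); print({k:np.round(v,3) for k,v in o.items()}); print(env.tcp_to_tips)
ims=[]
for n in ["top","side"]:
    c=capture(n); W=cloud(c); np.save(n+".npy",W); save(c,n)
    for q in ["sleeve_1","gauge_pin","gauge","square_tray","round_dish"]:
        for r in find_in(c,q):
            if r["score"]<.3: continue
            b=np.array(r["bbox"])*[512,384,512,384]; x0,y0,x1,y1=b.astype(int)
            R=W[y0:y1+1,x0:x1+1].reshape(-1,3); R=R[np.isfinite(R[:,0])]
            z=np.percentile(R[:,2],97); t=R[(R[:,2]>z-.006)]
            print(n,q,round(r["score"],2),b.round(),"top z",z.round(3),"ctr",((t.min(0)+t.max(0))/2).round(3),"ext",np.ptp(t,0).round(3))
    ims.append(c["frame"])
cv2.imwrite("pics/both.png",cv2.resize(np.vstack(ims),None,fx=.78,fy=.78)[:,:,::-1])
E
```

```text
{'time': np.float64(0.0), 'q': array([ 1.208,  0.053,  1.402,  0.   ,  1.689, -0.07 ]), 'qvel': array([-0.002, -0.   , -0.001,  0.002, -0.001,  0.001]), 'tau': array([-1.0000e-03, -3.8167e+01, -3.6018e+01, -0.0000e+00,  6.0000e-03,
       -0.0000e+00]), 'tcp_pos': array([0.151, 0.502, 0.241]), 'tool_rot': array([ 0.146,  0.989, -0.001, -0.   ]), 'contact_force': array([0.556, 0.064, 0.163]), 'moment': array([ 0.035,  0.029, -0.005]), 'finger_force': np.float64(0.0), 'gripper_width': np.float64(1.003)}
0.011
top sleeve_1 0.62 [180. 191. 199. 204.] top z 0.092 ctr [0.433 0.238 0.091] ext [0.037 0.041 0.009]
top sleeve_1 0.6 [313. 201. 327. 218.] top z 0.092 ctr [ 0.399 -0.177  0.091] ext [0.04  0.038 0.01 ]
top sleeve_1 0.52 [330. 227. 353. 240.] top z 0.092 ctr [ 0.323 -0.243  0.09 ] ext [0.037 0.041 0.008]
top sleeve_1 0.44 [310. 171. 328. 183.] top z 0.092 ctr [ 0.498 -0.173  0.091] ext [0.035 0.041 0.01 ]
top gauge_pin 0.67 [259. 155. 277. 181.] top z 0.149 ctr [ 0.538 -0.006  0.149] ext [0.022 0.024 0.012]
top gauge 0.81 [255. 158. 283. 198.] top z 0.145 ctr [ 0.537 -0.006  0.148]
[... 362 characters left out ...]
3. 313. 251.] top z 0.091 ctr [ 0.496 -0.174  0.089] ext [0.042 0.043 0.008]
side sleeve_1 0.75 [256. 220. 277. 261.] top z 0.091 ctr [ 0.378 -0.208  0.089] ext [0.086 0.1   0.008]
side sleeve_1 0.64 [214. 168. 226. 190.] top z 0.091 ctr [0.427 0.237 0.089] ext [0.032 0.034 0.007]
side gauge_pin 0.68 [269. 170. 287. 199.] top z 0.144 ctr [ 0.533 -0.008  0.144] ext [0.017 0.019 0.011]
side gauge 0.66 [248. 167. 293. 225.] top z 0.129 ctr [ 0.534 -0.006  0.138] ext [0.033 0.022 0.03 ]
side square_tray 0.88 [232. 164. 283. 191.] top z 0.126 ctr [ 0.525 -0.006  0.137] ext [0.016 0.022 0.033]
side round_dish 0.93 [339. 232. 411. 284.] top z 0.035 ctr [ 0.608 -0.308  0.033] ext [0.152 0.153 0.008]
```

View pics/both.png

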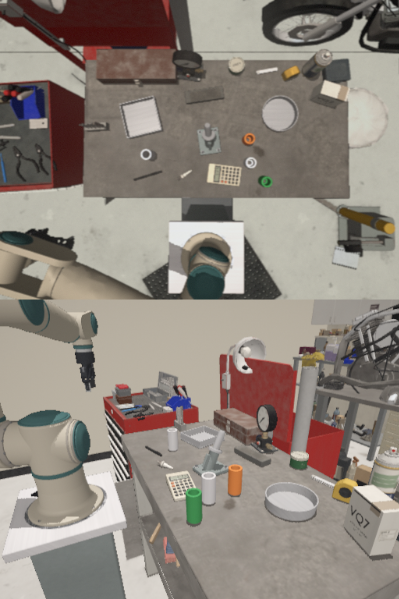

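```bash
python3 - <<'E'
from h import *
from scipy.optimize import least_squares
Ps=[]
for n in ["top","side"]:
    W=np.load(n+".npy").reshape(-1,3); W=W[np.isfinite(W[:,0])]
    P=W[(abs(W[:,0]-.52)<.06)&(abs(W[:,1]+.006)<.05)&(W[:,2]>.095)&(W[:,2]<.16)]; Ps.append(P); print(n,len(P))
    F=W[(abs(W[:,0]-.5)<.1)&(abs(W[:,1]+.006)<.1)&(W[:,2]>.011)&(W[:,2]<.018)]
    print(" foot",F.min(0).round(3),F.max(0).round(3), cv2.minAreaRect(F[:,:2].astype(np.float32)))
    T=W[(abs(W[:,0]-.588)<.12)&(abs(W[:,1]-.277)<.12)&(W[:,2]>.027)&(W[:,2]<.04)]
    if n=="top": print(" tray",cv2.minAreaRect(T[:,:2].astype(np.float32)))
def res(p,P):
    a=np.array([np.sin(.4363)*np.cos(p[2]),np.sin(.4363)*np.sin(p[2]),np.cos(.4363)])
    v=P-[p[0],p[1],.085]; s=v@a; r=np.linalg.norm(v-np.outer(s,a),axis=1)
    rad=np.where(s<.062,.013,.013-.003*(s-.062)/.008)
    return np.where(s<.002,0,np.where(s>.067,(s-.07),r-rad))
for P in [Ps[0],Ps[1],np.vstack(Ps)]:
    r=least_squares(res,[.505,-.006,0],args=(P,),loss="soft_l1",f_scale=.002,x_scale=[.01,.01,.3]); print(r.x.round(4),np.abs(res(r.x,P)).mean().round(4))
E
```

```text
top 135
 foot [ 0.433 -0.062  0.011] [0.549 0.037 0.018] ((0.49092528223991394, -0.01194954663515091), (0.10909431427717209, 0.0885680541396141), 7.765726089477539)
 tray ((0.5907901525497437, 0.27762413024902344), (0.15148445963859558, 0.15145456790924072), 13.565584182739258)
side 210
 foot [ 0.433 -0.056  0.011] [0.547 0.031 0.018] ((0.49143463373184204, -0.011714715510606766), (0.10903431475162506, 0.08953486382961273), 6.643381595611572)
[ 0.5135 -0.0085  0.1057] 0.0014
[ 0.5143 -0.0066  0.1748] 0.0009
[ 0.5139 -0.0067  0.137 ] 0.0014
```

Emit:
send_rows --series '[[[-0.035,-0.017,0.009],-0.06,-1],[[-0.07,-0.034,0.018],-0.12,-1],[[-0.105,-0.052,0.027],-0.18,-1],[[-0.14,-0.07,0.036],-0.24,-1],[[-0.175,-0.087,0.045],-0.3,-1],[[-0.21,-0.104,0.055],-0.36,-1],[[-0.245,-0.121,0.065],-0.419,-1],[[-0.28,-0.138,0.074],-0.419,-1],[[-0.315,-0.156,0.083],-0.419,-1],[[-0.345,-0.171,0.091],-0.419,-1]]' --force 30

```text
time: 1.43
tcp_pos: [0.4339, 0.2373, 0.1509]
tool_rot: [-0.063, 0.998, -0.0, 0.0]
contact_force: [-0.0, 0.8, -0.6]
gripper_width: 0.999
finger_force: 0.0
```

```bash
cat >> h.py <<'E'
YAW=.126; PIN=np.array([.514,-.008,.085]); AX=np.array([np.sin(.4363)*np.cos(YAW),np.sin(.4363)*np.sin(YAW),np.cos(.4363)])
def delta(p):
    o=monitor.get_obs(); return (Ro.from_quat(o["tool_rot"]).as_matrix().T@(np.array(p)-o["tcp_pos"])).round(4)
def st():
    o=monitor.get_obs(); print({k:np.round(o[k],4).tolist() for k in ["time","tcp_pos","tool_rot","q","contact_force","gripper_width","finger_force"]}); return o
E
cat > look.py <<'E'
import sys
from h import *
o=st(); c=capture("wrist"); W=cloud(c,o); save(c,sys.argv[1])
for r in find_in(c,"sleeve_1"):
    b=np.array(r["bbox"])*[512,384,512,384]; x0,y0,x1,y1=np.clip(b,0,510).astype(int)
    R=W[y0:y1+1,x0:x1+1].reshape(-1,3); R=R[np.isfinite(R[:,0])]; t=R[(R[:,2]>.083)&(R[:,2]<.097)]
    if len(t)>10: print(round(r["score"],2),b.round(),cv2.minEnclosingCircle(t[:,:2].astype(np.float32)),t[:,2].mean())
E
python3 look.py w1
```

```text
{'time': 1.4333, 'tcp_pos': [0.4339, 0.2373, 0.1509], 'tool_rot': [-0.0626, 0.998, -0.0, 0.0002], 'q': [0.426, 0.0143, 1.623, -0.0002, 1.5039, -1.2702], 'contact_force': [-0.0366, 0.8434, -0.5676], 'gripper_width': 0.9993, 'finger_force': 0.0}
0.95 [232. 159. 289. 238.] ((0.4329017400741577, 0.2414211481809616), 0.021957727149128914) 0.08932542467011358
```

View pics/w1.png

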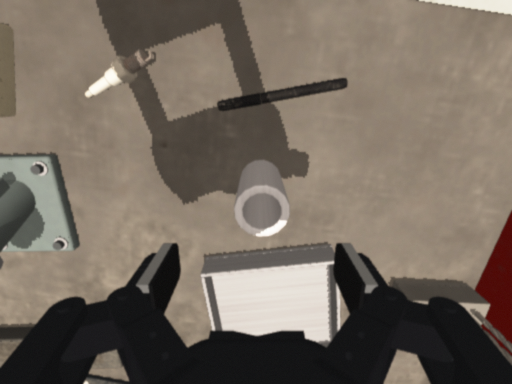

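Emit:
send_rows --series '[[[0,0.004,0.02],0,-1],[[0,0.004,0.045],0,-1],[[0,0.004,0.07],0,-1],[[0,0.004,0.09],0,-1],[[0,0.004,0.099],0,-1],[[0,0.004,0.099],0,1],[[0,0.004,0.099],0,1],[[0,0.004,0.099],0,1],[[0,0.004,0.099],0,1],[[0,0.004,0.099],0,1]]' --force 30

```text
time: 2.37
tcp_pos: [0.433, 0.2439, 0.0542]
tool_rot: [-0.063, 0.998, 0.001, 0.002]
contact_force: [-0.7, -0.1, 5.3]
gripper_width: 0.518
finger_force: 30.0
```

```bash
python3 -c "
from h import *
st()
T=PIN+.07*AX
print('tip',T.round(4))"
```

```text
{'time': 2.3667, 'tcp_pos': [0.433, 0.2439, 0.0542], 'tool_rot': [-0.0631, 0.998, 0.0007, 0.0016], 'q': [0.4386, 0.1249, 1.7121, 0.0002, 1.3012, -1.2585], 'contact_force': [-0.6937, -0.1087, 5.2979], 'gripper_width': 0.5182, 'finger_force': 29.952}
tip [ 0.5433 -0.0043  0.1484]
```

Emit:
send_rows --series '[[[0,0,-0.03],0,1],[[0,0,-0.07],0,1],[[0,0,-0.11],0,1],[[-0.01,-0.035,-0.145],0,1],[[-0.02,-0.073,-0.17],0,1],[[-0.031,-0.11,-0.182],0,1],[[-0.042,-0.147,-0.182],0,1],[[-0.053,-0.184,-0.182],0,1],[[-0.064,-0.221,-0.182],0,1],[[-0.074,-0.257,-0.182],0,1]]'

```text
time: 3.2
tcp_pos: [0.5382, -0.0045, 0.2347]
tool_rot: [-0.063, 0.998, 0.0, 0.0]
contact_force: [1.0, 0.9, -2.1]
gripper_width: 0.518
finger_force: 31.4
```

```bash
cat > ps.py <<'E'
from h import *
o=st(); c=capture("side"); f=192/np.tan(np.radians(c["fov_y"])/2)
# sleeve pose from side cloud around the tool, below the fingers
W=cloud(c); g=np.array([np.cos(YAW),np.sin(YAW),0]); l=np.array([-g[1],g[0],0])
rel=W-PIN; s=rel@g, rel@l, rel[...,2]
print("tcp in gauge frame gx,gy,z-85:", [(np.array(o["tcp_pos"])-PIN)@v for v in (g,l,np.array([0,0,1]))])
import sys
cam=np.array(c["R"])@PIN+c["t"]; u,v=f*cam[0]/cam[2]+c["cx"],f*cam[1]/cam[2]+c["cy"]
u,v=int(u),int(v); cr=c["frame"][v-90:v+50,max(u-70,0):u+70]
cv2.imwrite(f"pics/{sys.argv[1]}.png",cv2.resize(cr,None,fx=4,fy=4,interpolation=cv2.INTER_CUBIC)[:,:,::-1])
E
python3 ps.py p1
```

```text
{'time': 3.2, 'tcp_pos': [0.5382, -0.0045, 0.2347], 'tool_rot': [-0.0629, 0.998, 0.0, 0.0004], 'q': [-0.077, 0.091, 1.375, 0.0001, 1.6748, -1.7737], 'contact_force': [1.0297, 0.8736, -2.1121], 'gripper_width': 0.5182, 'finger_force': 31.3832}
tcp in gauge frame gx,gy,z-85: [np.float64(0.024409434777891384), np.float64(0.0004681921940132641), np.float64(0.14970990360979947)]
```

View pics/p1.png

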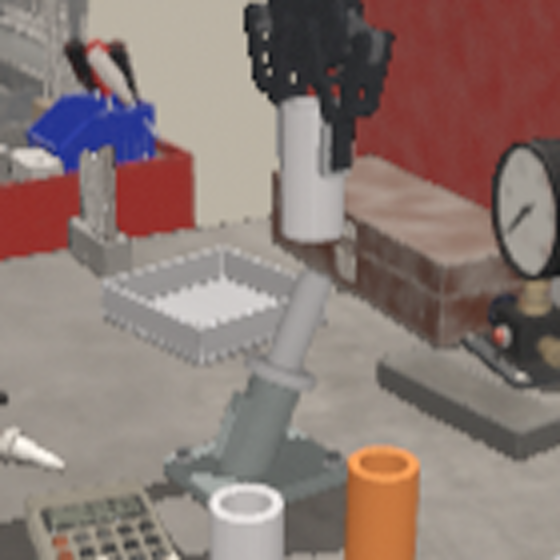

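Emit:
send_rows --series '[[[0,0,0.01],0,1],[[0,0,0.02],0,1],[[0,0,0.024],0,1],[[0,0,0.028],0,1],[[0,0,0.031],0,1],[[0,0,0.034],0,1],[[0,0,0.037],0,1],[[0,0,0.039],0,1],[[0,0,0.039],0,1],[[0,0,0.039],0,1]]' --force 20

```text
time: 4.08
tcp_pos: [0.5378, -0.0022, 0.1954]
tool_rot: [-0.063, 0.998, 0.0, 0.0]
contact_force: [-0.6, -0.2, -1.4]
gripper_width: 0.514
finger_force: 31.5
```

Emit:
send_rows --series '[[[-0.003,0,0],0,1],[[-0.006,0,0.001],0,1],[[-0.009,0,0.002],0,1],[[-0.012,0,0.003],0,1],[[-0.015,0,0.005],0,1],[[-0.018,0,0.007],0,1],[[-0.021,0,0.009],0,1],[[-0.024,0,0.011],0,1],[[-0.024,0,0.012],0,1],[[-0.024,0,0.012],0,1]]' --force 20

```text
time: 4.92
tcp_pos: [0.5616, 0.0006, 0.1827]
tool_rot: [-0.063, 0.998, -0.0, -0.0]
contact_force: [-1.9, -3.5, 0.6]
gripper_width: 0.515
finger_force: 24.1
```

```bash
python3 ps.py p2
```

```text
{'time': 4.9167, 'tcp_pos': [0.5616, 0.0006, 0.1827], 'tool_rot': [-0.063, 0.998, -0.0001, -0.0003], 'q': [-0.0646, 0.1804, 1.3808, -0.0003, 1.5809, -1.7615], 'contact_force': [-1.9324, -3.5378, 0.5979], 'gripper_width': 0.5152, 'finger_force': 24.0925}
tcp in gauge frame gx,gy,z-85: [np.float64(0.0482940677471516), np.float64(0.0025180683597599883), np.float64(0.09774294147228192)]
```

View pics/p2.png

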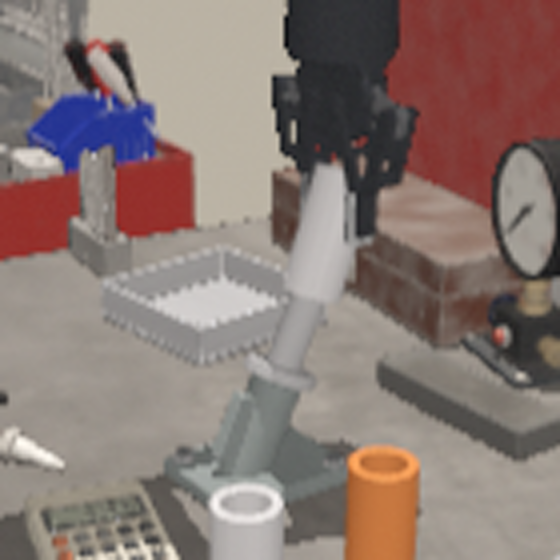

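Emit:
send_rows --series '[[[0,-0.001,0.001],0,1],[[0.001,-0.002,0.003],0,1],[[0.002,-0.002,0.005],0,1],[[0.003,-0.002,0.007],0,1],[[0.004,-0.002,0.009],0,1],[[0.005,-0.002,0.011],0,1],[[0.006,-0.002,0.013],0,1],[[0.006,-0.002,0.014],0,1],[[0.006,-0.002,0.014],0,1],[[0.006,-0.002,0.014],0,1]]' --force 20

```text
time: 5.8
tcp_pos: [0.5556, -0.002, 0.169]
tool_rot: [-0.063, 0.998, 0.0, -0.0]
contact_force: [-1.4, 0.4, -2.0]
gripper_width: 0.509
finger_force: 23.7
```

Emit:
send_rows --series '[[[0.001,0,0.002],0,1],[[0.002,0,0.004],0,1],[[0.003,0,0.006],0,1],[[0.003,0,0.008],0,1],[[0.004,0,0.01],0,1],[[0.005,0,0.012],0,1],[[0.006,0,0.014],0,1],[[0.006,0,0.014],0,1],[[0.006,0,0.014],0,1],[[0.006,0,0.014],0,1]]' --force 20

```text
time: 6.63
tcp_pos: [0.5496, -0.0028, 0.1548]
tool_rot: [-0.063, 0.998, 0.0, -0.001]
contact_force: [-2.7, -0.7, -2.5]
gripper_width: 0.517
finger_force: 23.7
```

Emit:
send_rows --series '[[[0.001,0,0.002],0,1],[[0.002,0,0.004],0,1],[[0.003,0,0.006],0,1],[[0.003,0,0.008],0,1],[[0.004,0,0.01],0,1],[[0.005,0,0.012],0,1],[[0.006,0,0.014],0,1],[[0.007,0,0.016],0,1],[[0.008,0,0.017],0,1],[[0.008,0,0.017],0,1]]' --force 20

```text
time: 7.47
tcp_pos: [0.5427, -0.0037, 0.1387]
tool_rot: [-0.063, 0.998, 0.0, 0.001]
contact_force: [3.5, 0.6, 0.9]
gripper_width: 0.512
finger_force: 23.7
```

Emit:
send_rows --series '[[[0,0,0.001],0,1],[[0.0005,0,0.002],0,1],[[0.001,0,0.003],0,1],[[0.001,0,0.004],0,1],[[0.0015,0,0.005],0,1],[[0.002,0,0.006],0,1],[[0.002,0,0.007],0,1],[[0.002,0,0.008],0,1],[[0.002,0,0.008],0,1],[[0.002,0,0.008],0,1]]' --force 20

```text
time: 8.3
tcp_pos: [0.5422, -0.0039, 0.1332]
tool_rot: [-0.063, 0.998, -0.0, 0.004]
contact_force: [6.5, 1.4, 12.7]
gripper_width: 0.52
finger_force: 23.9
```

```bash
python3 ps.py p3
```

```text
{'time': 8.3, 'tcp_pos': [0.5422, -0.0039, 0.1332], 'tool_rot': [-0.0631, 0.998, -0.0002, 0.0038], 'q': [-0.0757, 0.1562, 1.5087, 0.0007, 1.4691, -1.7728], 'contact_force': [6.5108, 1.4327, 12.719], 'gripper_width': 0.5197, 'finger_force': 23.911}
tcp in gauge frame gx,gy,z-85: [np.float64(0.028484022280377344), np.float64(0.0005101228807400005), np.float64(0.04824569067597757)]
```

View pics/p3.png

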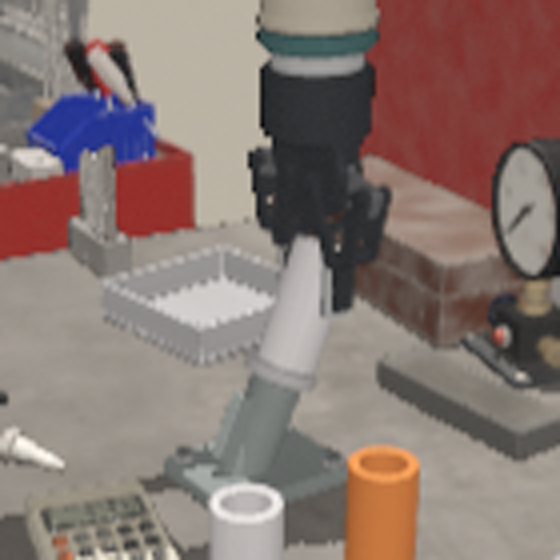

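Emit:
send_rows --series '[[[0,0,-0.002],0,1],[[0,0,-0.003],0,-0.15],[[0,0,-0.003],0,-0.15],[[0,0,-0.003],0,-0.15],[[0,0,-0.003],0,-0.15],[[0,0,-0.003],0,-0.15],[[0,0,-0.003],0,1],[[0,0,-0.003],0,1],[[0,0,-0.003],0,1],[[0,0,-0.003],0,1]]' --force 30

```text
time: 9.18
tcp_pos: [0.5397, -0.0041, 0.133]
tool_rot: [-0.063, 0.998, 0.0, -0.0]
contact_force: [-1.3, -1.2, -1.2]
gripper_width: 0.514
finger_force: 30.8
```

Emit:
send_rows --series '[[[-0.002,0,-0.005],0,1],[[-0.005,0,-0.011],0,1],[[-0.008,0,-0.017],0,1],[[-0.011,0,-0.023],0,1],[[-0.014,0,-0.029],0,1],[[-0.016,0,-0.035],0,1],[[-0.019,0,-0.041],0,1],[[-0.022,0,-0.047],0,1],[[-0.022,0,-0.047],0,1],[[-0.022,0,-0.047],0,1]]' --force 25

```text
time: 10.02
tcp_pos: [0.5622, -0.0013, 0.181]
tool_rot: [-0.063, 0.998, -0.0, 0.001]
contact_force: [-0.4, 0.2, -0.3]
gripper_width: 0.514
finger_force: 30.8
```

Emit:
send_rows --series '[[[0.003,0,-0.002],0,1],[[0.006,0,-0.004],0,1],[[0.009,0,-0.006],0,1],[[0.012,0,-0.008],0,1],[[0.015,0,-0.009],0,1],[[0.018,0,-0.01],0,1],[[0.021,0,-0.011],0,1],[[0.024,0,-0.012],0,1],[[0.026,0,-0.012],0,1],[[0.026,0,-0.012],0,1]]'

```text
time: 10.85
tcp_pos: [0.5359, -0.0046, 0.1929]
tool_rot: [-0.063, 0.998, -0.0, 0.001]
contact_force: [3.5, -0.2, -4.2]
gripper_width: 0.509
finger_force: 25.8
```

```bash
python3 ps.py p4
```

```text
{'time': 10.85, 'tcp_pos': [0.5359, -0.0046, 0.1929], 'tool_rot': [-0.063, 0.998, -0.0, 0.0006], 'q': [-0.0775, 0.1018, 1.4469, 0.0001, 1.5917, -1.7744], 'contact_force': [3.4981, -0.2202, -4.2482], 'gripper_width': 0.5092, 'finger_force': 25.8024}
tcp in gauge frame gx,gy,z-85: [np.float64(0.022145194787574415), np.float64(0.0006265814653639452), np.float64(0.10786824761210505)]
```

View pics/p4.png

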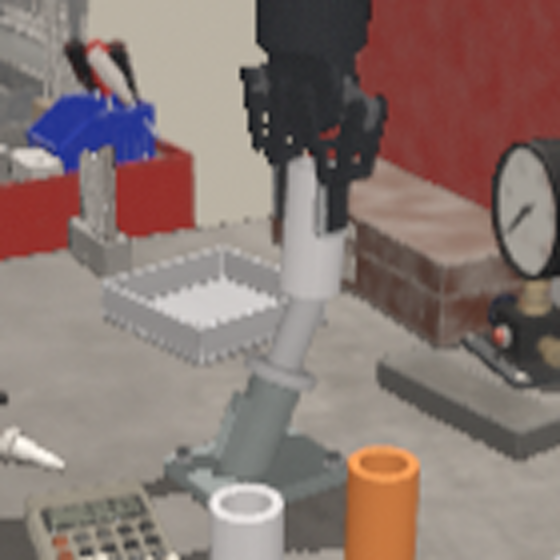

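Emit:
send_rows --series '[[[0,0,-0.025],0,1],[[0,0,-0.045],0,1],[[-0.012,0.036,-0.045],0,1],[[-0.024,0.072,-0.045],0,1],[[-0.036,0.108,-0.045],0,1],[[-0.048,0.144,-0.045],0,1],[[-0.06,0.18,-0.045],0,1],[[-0.072,0.216,-0.045],0,1],[[-0.083,0.25,-0.045],0,1],[[-0.09,0.273,-0.045],0,1]]'

```text
time: 11.73
tcp_pos: [0.5901, 0.2806, 0.237]
tool_rot: [-0.064, 0.998, -0.0, -0.001]
contact_force: [-0.3, 0.5, -2.3]
gripper_width: 0.505
finger_force: 26.1
```

Emit:
send_rows --series '[[[0,0,0.02],0,1],[[0,0,0.05],0,1],[[0,0,0.08],0,1],[[0,0,0.11],0,1],[[0,0,0.14],0,1],[[0,0,0.16],0,1],[[0,0,0.168],0,1],[[0,0,0.172],0,1],[[0,0,0.175],0,1],[[0,0,0.175],0,1]]'

```text
time: 12.57
tcp_pos: [0.5915, 0.2778, 0.0637]
tool_rot: [-0.063, 0.998, 0.0, 0.001]
contact_force: [0.1, 0.4, -1.9]
gripper_width: 0.512
finger_force: 26.1
```

Emit:
send_rows --series '[[[0,0,0.002],0,1],[[0,0,0.004],0,1],[[0,0,0.006],0,1],[[0,0,0.008],0,1],[[0,0,0.01],0,1],[[0,0,0.01],0,1],[[0,0,0.01],0,1],[[0,0,0.008],0,0],[[0,0,0.007],0,-0.2],[[0,0,0.007],0,-0.5]]'

```text
time: 13.4
tcp_pos: [0.5916, 0.2779, 0.0569]
tool_rot: [-0.063, 0.998, 0.0, 0.001]
contact_force: [0.6, -0.2, 0.7]
gripper_width: 0.725
finger_force: 0.0
```

Emit:
send_rows --series '[[[0,0,0],0,-0.6],[[0,0,-0.005],0,-0.6],[[0,0,-0.02],0,-0.6],[[0,0,-0.04],0,-0.6],[[0,0,-0.08],0,-0.6],[[0,0,-0.12],0,-0.6],[[0,0,-0.15],0,-1],[[0,0,-0.17],0,-1],[[0,0,-0.17],0,-1],[[0,0,-0.17],0,-1]]'

```text
time: 14.23
tcp_pos: [0.5913, 0.2778, 0.2268]
tool_rot: [-0.063, 0.998, 0.0, 0.001]
contact_force: [0.6, -0.1, -0.7]
gripper_width: 1.002
finger_force: 0.0
```

```bash
cat > chk.py <<'E'
import sys
from h import *
x,y=map(float,sys.argv[1:3]); st(); c=capture("side"); W=cloud(c)
R=W[(abs(W[...,0]-x)<.07)&(abs(W[...,1]-y)<.07)&(W[...,2]>.04)&(W[...,2]<.12)]
for a,b in [(.04,.055),(.055,.07),(.07,.085),(.085,.12)]:
    t=R[(R[:,2]>a)&(R[:,2]<=b)]; print(a,len(t),t.mean(0).round(4) if len(t) else "",t.max(0).round(3) if len(t) else "")
E
python3 chk.py .591 .278
```

```text
{'time': 14.2333, 'tcp_pos': [0.5913, 0.2778, 0.2268], 'tool_rot': [-0.0631, 0.998, 0.0005, 0.0013], 'q': [0.3827, 0.4236, 0.9994, 0.0001, 1.7159, -1.3143], 'contact_force': [0.6222, -0.0635, -0.7216], 'gripper_width': 1.0025, 'finger_force': 0.0}
0.04 46 [0.5881 0.2653 0.0471] [0.611 0.282 0.054]
0.055 47 [0.5882 0.2644 0.0623] [0.613 0.283 0.069]
0.07 47 [0.5879 0.2655 0.0774] [0.61  0.299 0.085]
0.085 65 [0.5925 0.2737 0.0911] [0.616 0.298 0.097]
```

Emit:
send_rows --series '[[[0.02,-0.034,0],0,-1],[[0.04,-0.068,0],0,-1],[[0.06,-0.103,0],0,-1],[[0.08,-0.137,0],0,-1],[[0.1,-0.172,0],0,-1],[[0.12,-0.206,0],0,-1],[[0.14,-0.24,0],0,-1],[[0.16,-0.275,0],0,-1],[[0.18,-0.31,0],0,-1],[[0.2,-0.344,0],0,-1]]'

```text
time: 15.12
tcp_pos: [0.434, -0.0901, 0.2232]
tool_rot: [-0.063, 0.998, 0.001, -0.002]
contact_force: [1.1, -0.5, -0.1]
gripper_width: 0.997
finger_force: 0.0
```

Emit:
send_rows --series '[[[0.016,-0.028,0.01],0,-1],[[0.032,-0.056,0.03],0,-1],[[0.047,-0.083,0.05],0,-1],[[0.047,-0.083,0.075],0,-1],[[0.047,-0.083,0.075],0,-1],[[0.047,-0.083,0.075],0,-1],[[0.047,-0.083,0.075],0,-1],[[0.047,-0.083,0.075],0,-1],[[0.047,-0.083,0.075],0,-1],[[0.047,-0.083,0.075],0,-1]]'

```text
time: 15.95
tcp_pos: [0.4003, -0.1768, 0.1513]
tool_rot: [-0.064, 0.998, -0.0, 0.001]
contact_force: [-1.1, -0.2, 0.1]
gripper_width: 0.997
finger_force: 0.0
```

```bash
python3 look.py w2
```

```text
{'time': 15.95, 'tcp_pos': [0.4003, -0.1768, 0.1513], 'tool_rot': [-0.0637, 0.998, -0.0004, 0.0008], 'q': [-0.5003, -0.1528, 1.7811, 0.0001, 1.5116, -2.1985], 'contact_force': [-1.0875, -0.2369, 0.0799], 'gripper_width': 0.9973, 'finger_force': 0.0}
0.95 [221. 243. 273. 332.] ((0.4967029094696045, -0.17282257974147797), 0.02241962030529976) 0.0887362189146425
0.72 [144.  64. 223. 130.] ((0.32488685846328735, -0.24001219868659973), 0.021985411643981934) 0.08961512626158245
0.56 [223. 158. 281. 235.] ((0.40084078907966614, -0.1781156361103058), 0.021983010694384575) 0.08929297561392649
```

View pics/w2.png

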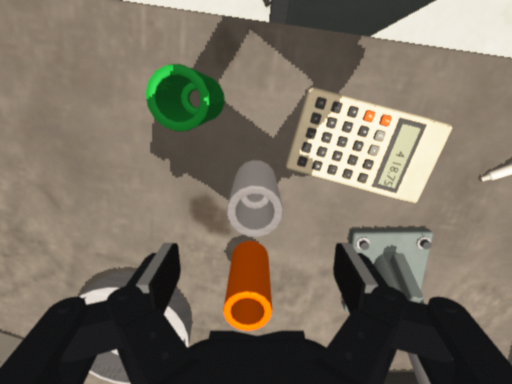

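Emit:
send_rows --series '[[[0,-0.001,0.02],0,-1],[[0,-0.001,0.045],0,-1],[[0,-0.001,0.07],0,-1],[[0,-0.001,0.09],0,-1],[[0,-0.001,0.098],0,-1],[[0,-0.001,0.098],0,1],[[0,-0.001,0.098],0,1],[[0,-0.001,0.098],0,1],[[0,-0.001,0.098],0,1],[[0,-0.001,0.098],0,1]]' --force 30

```text
time: 16.88
tcp_pos: [0.4008, -0.1785, 0.0541]
tool_rot: [-0.063, 0.998, -0.001, 0.001]
contact_force: [-1.5, 1.4, 7.5]
gripper_width: 0.508
finger_force: 30.6
```

Emit:
send_rows --series '[[[0,0,-0.03],0,1],[[0,0,-0.07],0,1],[[0,0,-0.11],0,1],[[0,0,-0.145],0,1],[[-0.025,0.025,-0.17],0,1],[[-0.052,0.051,-0.182],0,1],[[-0.079,0.077,-0.182],0,1],[[-0.106,0.103,-0.182],0,1],[[-0.133,0.13,-0.182],0,1],[[-0.159,0.155,-0.182],0,1]]'

```text
time: 17.72
tcp_pos: [0.5388, -0.0024, 0.2345]
tool_rot: [-0.063, 0.998, 0.0, 0.0]
contact_force: [0.2, -0.6, -1.5]
gripper_width: 0.506
finger_force: 31.7
```

```bash
python3 -c "
from h import *
st(); print(delta([.5385,-.005,.196]))"
```

```text
{'time': 17.7167, 'tcp_pos': [0.5388, -0.0024, 0.2345], 'tool_rot': [-0.0632, 0.998, 0.0, 0.0002], 'q': [-0.073, 0.0931, 1.3731, 0.0001, 1.6749, -1.7702], 'contact_force': [0.1653, -0.571, -1.4795], 'gripper_width': 0.5063, 'finger_force': 31.6751}
[ 0.0007 -0.0026  0.0385]
```

Emit:
send_rows --series '[[[0,-0.002,0.01],0,1],[[0,-0.002,0.02],0,1],[[0,-0.002,0.024],0,1],[[0,-0.002,0.028],0,1],[[0,-0.002,0.031],0,1],[[0,-0.002,0.034],0,1],[[0,-0.002,0.037],0,1],[[0,-0.002,0.039],0,1],[[0,-0.002,0.039],0,1],[[0,-0.002,0.039],0,1]]' --force 20

```text
time: 18.55
tcp_pos: [0.5382, -0.0063, 0.1954]
tool_rot: [-0.063, 0.998, 0.0, 0.0]
contact_force: [0.1, 0.5, -2.1]
gripper_width: 0.504
finger_force: 31.7
```

Emit:
send_rows --series '[[[-0.003,0,0],0,1],[[-0.006,0,0.001],0,1],[[-0.009,0,0.002],0,1],[[-0.012,0,0.003],0,1],[[-0.015,0,0.005],0,1],[[-0.018,0,0.007],0,1],[[-0.021,0,0.009],0,1],[[-0.024,0,0.011],0,1],[[-0.024,0,0.012],0,1],[[-0.024,0,0.012],0,1]]' --force 20

```text
time: 19.38
tcp_pos: [0.5621, -0.0031, 0.1826]
tool_rot: [-0.063, 0.998, 0.0, -0.0]
contact_force: [-1.7, 3.1, -1.2]
gripper_width: 0.497
finger_force: 20.5
```

Emit:
send_rows --series '[[[0,0.001,0.001],0,1],[[0.001,0.001,0.003],0,1],[[0.002,0.001,0.005],0,1],[[0.003,0.001,0.006],0,1],[[0.003,0.001,0.008],0,1],[[0.004,0.001,0.009],0,1],[[0.004,0.001,0.01],0,1],[[0.004,0.001,0.01],0,1],[[0.004,0.001,0.01],0,1],[[0.004,0.001,0.01],0,1]]' --force 20

```text
time: 20.22
tcp_pos: [0.5579, -0.0028, 0.1732]
tool_rot: [-0.063, 0.998, 0.0, -0.0]
contact_force: [-0.9, 0.3, -2.3]
gripper_width: 0.498
finger_force: 20.6
```

Emit:
send_rows --series '[[[0.001,0,0.002],0,1],[[0.002,0,0.004],0,1],[[0.003,0,0.006],0,1],[[0.003,0,0.007],0,1],[[0.004,0,0.008],0,1],[[0.004,0,0.009],0,1],[[0.005,0,0.01],0,1],[[0.005,0,0.01],0,1],[[0.005,0,0.01],0,1],[[0.005,0,0.01],0,1]]' --force 20

```text
time: 21.05
tcp_pos: [0.5531, -0.0034, 0.1633]
tool_rot: [-0.063, 0.998, 0.0, 0.0]
contact_force: [-0.5, -0.3, -2.3]
gripper_width: 0.505
finger_force: 20.6
```

Emit:
send_rows --series '[[[0.0005,0,0.001],0,1],[[0.001,0,0.002],0,1],[[0.0015,0,0.003],0,1],[[0.002,0,0.004],0,1],[[0.0025,0,0.005],0,1],[[0.003,0,0.006],0,1],[[0.003,0,0.007],0,1],[[0.004,0,0.008],0,1],[[0.004,0,0.009],0,1],[[0.004,0,0.009],0,1]]' --force 20

```text
time: 21.88
tcp_pos: [0.5521, -0.0035, 0.1601]
tool_rot: [-0.063, 0.998, -0.0, 0.006]
contact_force: [2.7, 2.4, 19.2]
gripper_width: 0.501
finger_force: 22.8
```

Emit:
send_rows --series '[[[0,0,-0.002],0,1],[[0,0,-0.004],0,1],[[0,0,-0.005],0,1],[[0,0,-0.005],0,-0.15],[[0,0,-0.005],0,-0.15],[[0,0,-0.005],0,-0.15],[[0,0,-0.005],0,-0.15],[[0,0,-0.005],0,1],[[0,0,-0.005],0,1],[[0,0,-0.005],0,1]]' --force 30

```text
time: 22.72
tcp_pos: [0.5489, -0.0039, 0.1592]
tool_rot: [-0.063, 0.998, 0.0, -0.0]
contact_force: [0.4, 0.4, 0.0]
gripper_width: 0.501
finger_force: 31.2
```

```bash
python3 ps.py p5
```

```text
{'time': 22.7167, 'tcp_pos': [0.5489, -0.0039, 0.1592], 'tool_rot': [-0.0631, 0.998, 0.0, -0.0001], 'q': [-0.0744, 0.1603, 1.451, 0.0001, 1.5306, -1.7714], 'contact_force': [0.3672, 0.369, 0.0385], 'gripper_width': 0.5008, 'finger_force': 31.2206}
tcp in gauge frame gx,gy,z-85: [np.float64(0.03518671761160446), np.float64(-0.00031599086703789487), np.float64(0.07418283507346161)]
```

View pics/p5.png

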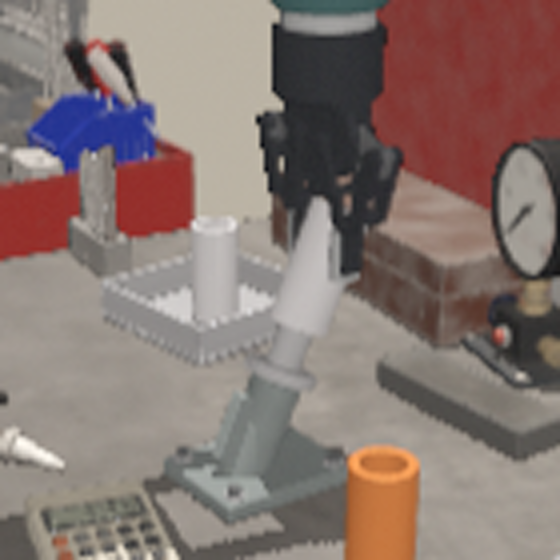

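Emit:
send_rows --series '[[[-0.001,0,-0.002],0,1],[[-0.003,0,-0.006],0,1],[[-0.005,0,-0.011],0,1],[[-0.007,0,-0.016],0,1],[[-0.0095,0,-0.02],0,1],[[-0.0095,0,-0.02],0,1],[[-0.0095,0,-0.02],0,1],[[-0.0065,0,-0.022],0,1],[[-0.0035,0,-0.024],0,1],[[-0.0005,0,-0.026],0,1]]' --force 25

```text
time: 23.6
tcp_pos: [0.5492, -0.0035, 0.1847]
tool_rot: [-0.063, 0.998, 0.0, -0.0]
contact_force: [3.9, 2.0, -5.9]
gripper_width: 0.496
finger_force: 27.7
```

Emit:
send_rows --series '[[[0.003,0,-0.001],0,1],[[0.006,0,-0.002],0,1],[[0.009,0,-0.003],0,1],[[0.012,0,-0.004],0,1],[[0.014,0,-0.005],0,1],[[0.016,0,-0.006],0,1],[[0.017,0,-0.006],0,1],[[0.017,0,-0.006],0,1],[[0.017,0,-0.006],0,1],[[0.017,0,-0.006],0,1]]'

```text
time: 24.43
tcp_pos: [0.5328, -0.0058, 0.192]
tool_rot: [-0.063, 0.998, 0.0, 0.001]
contact_force: [3.8, 1.6, -2.6]
gripper_width: 0.498
finger_force: 28.0
```

```bash
python3 ps.py p6
```

```text
{'time': 24.4333, 'tcp_pos': [0.5328, -0.0058, 0.192], 'tool_rot': [-0.0632, 0.998, 0.0002, 0.0007], 'q': [-0.0804, 0.0935, 1.4576, 0.0005, 1.5892, -1.7776], 'contact_force': [3.8441, 1.5747, -2.5788], 'gripper_width': 0.4982, 'finger_force': 28.0385}
tcp in gauge frame gx,gy,z-85: [np.float64(0.01888469509262833), np.float64(-0.00014448565465834416), np.float64(0.10696208674920811)]
```

View pics/p6.png

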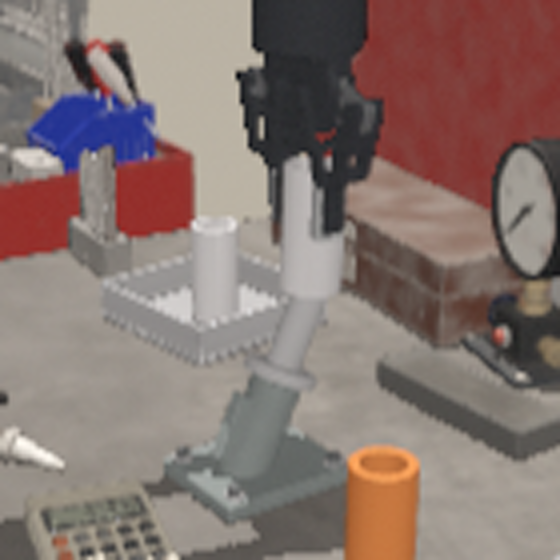

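Emit:
send_rows --series '[[[0,0,-0.025],0,1],[[0,0,-0.045],0,1],[[-0.004,-0.039,-0.045],0,1],[[-0.008,-0.078,-0.045],0,1],[[-0.012,-0.117,-0.045],0,1],[[-0.017,-0.156,-0.045],0,1],[[-0.021,-0.195,-0.045],0,1],[[-0.025,-0.234,-0.045],0,1],[[-0.029,-0.273,-0.045],0,1],[[-0.033,-0.31,-0.045],0,1]]'

```text
time: 25.32
tcp_pos: [0.6035, -0.3118, 0.2362]
tool_rot: [-0.063, 0.998, 0.0, -0.001]
contact_force: [0.5, 0.5, -1.5]
gripper_width: 0.494
finger_force: 28.2
```

Emit:
send_rows --series '[[[0,0,0.02],0,1],[[0,0,0.05],0,1],[[0,0,0.08],0,1],[[0,0,0.11],0,1],[[0,0,0.14],0,1],[[0,0,0.16],0,1],[[0,0,0.166],0,1],[[0,0,0.17],0,1],[[0,0,0.172],0,1],[[0,0,0.172],0,1]]'

```text
time: 26.15
tcp_pos: [0.6049, -0.3098, 0.066]
tool_rot: [-0.063, 0.998, -0.001, 0.001]
contact_force: [0.5, 0.0, -1.7]
gripper_width: 0.497
finger_force: 28.1
```

Emit:
send_rows --series '[[[0,0,0.002],0,1],[[0,0,0.004],0,1],[[0,0,0.006],0,1],[[0,0,0.008],0,1],[[0,0,0.01],0,1],[[0,0,0.012],0,1],[[0,0,0.013],0,1],[[0,0,0.013],0,1],[[0,0,0.013],0,1],[[0,0,0.013],0,1]]'

```text
time: 26.98
tcp_pos: [0.6053, -0.3096, 0.0572]
tool_rot: [-0.063, 0.998, -0.001, 0.002]
contact_force: [-12.0, 6.5, 23.5]
gripper_width: 0.495
finger_force: 31.0
```

Emit:
send_rows --series '[[[0,0,-0.002],0,1],[[0,0,-0.004],0,1],[[0,0,-0.004],0,0],[[0,0,-0.004],0,-0.15],[[0,0,-0.004],0,-0.3],[[0,0,-0.004],0,-0.5],[[0,0,-0.004],0,-0.6],[[0,0,-0.004],0,-0.6],[[0,0,-0.01],0,-0.6],[[0,0,-0.025],0,-0.6]]'

```text
time: 27.82
tcp_pos: [0.6032, -0.3086, 0.0739]
tool_rot: [-0.063, 0.998, 0.001, -0.002]
contact_force: [-0.2, -0.1, 0.0]
gripper_width: 0.798
finger_force: 0.0
```

Emit:
send_rows --series '[[[0,0,-0.02],0,-0.6],[[0,0,-0.05],0,-0.6],[[0,0,-0.08],0,-0.6],[[0,0,-0.11],0,-0.6],[[0,0,-0.14],0,-1],[[0,0,-0.15],0,-1],[[0,0,-0.15],0,-1],[[0,0,-0.15],0,-1],[[0,0,-0.15],0,-1],[[0,0,-0.15],0,-1]]'

```text
time: 28.65
tcp_pos: [0.6038, -0.309, 0.2233]
tool_rot: [-0.063, 0.998, 0.001, -0.002]
contact_force: [0.4, -0.2, -0.8]
gripper_width: 0.996
finger_force: 0.0
```

```bash
python3 chk.py .607 -.309; python3 chk.py .591 .278; python3 -c "
from h import *
c=capture('side'); cv2.imwrite('pics/e.png',c['frame'][100:330,170:460,::-1].repeat(2,0).repeat(2,1))"
```

```text
{'time': 28.65, 'tcp_pos': [0.6038, -0.309, 0.2233], 'tool_rot': [-0.0631, 0.998, 0.0013, -0.0018], 'q': [-0.5275, 0.5074, 0.8961, 0.0001, 1.7425, -2.2245], 'contact_force': [0.4281, -0.2087, -0.7857], 'gripper_width': 0.9959, 'finger_force': 0.0}
0.04 115 [ 0.5991 -0.3186  0.0478] [ 0.626 -0.292  0.055]
0.055 113 [ 0.5988 -0.3193  0.0628] [ 0.624 -0.295  0.07 ]
0.07 143 [ 0.6029 -0.3153  0.0781] [ 0.628 -0.291  0.085]
0.085 200 [ 0.6084 -0.3102  0.0913] [ 0.632 -0.287  0.096]
{'time': 28.7, 'tcp_pos': [0.6039, -0.309, 0.2237], 'tool_rot': [-0.0631, 0.998, 0.0011, -0.0016], 'q': [-0.5275, 0.5072, 0.8956, 0.0001, 1.7427, -2.2245], 'contact_force': [-0.166, -1.3414, -0.1145], 'gripper_width': 0.9986, 'finger_force': 0.0}
0.04 47 [0.5871 0.2641 0.0477] [0.611 0.28  0.055]
0.055 46 [0.5874 0.2651 0.0623] [0.612 0.28  0.07 ]
0.07 47 [0.5883 0.2645 0.0773] [0.612 0.282 0.085]
0.085 64 [0.5932 0.275  0.0911] [0.614 0.297 0.095]
```

View pics/e.png

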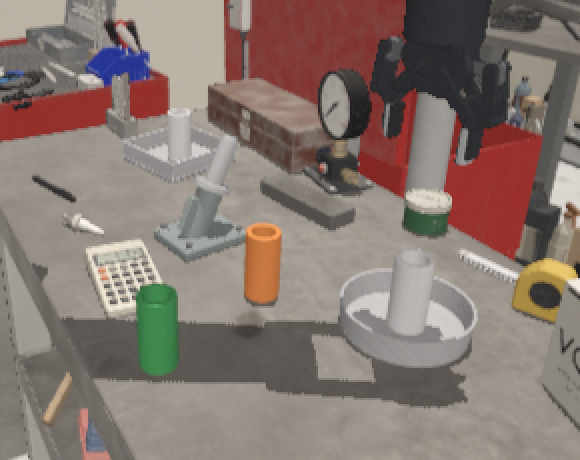

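Both sleeves stand upright: the one that fits is in the tray at about (180,130) px, and the one that stopped is in the dish at about (410,290) px. The gripper is clear of both.

```bash
python3 -c "
from cell import ticket
print(ticket.hand_in())"
```

```text
the job is handed in; nothing more can be done
None
```

Both sleeves were gauged without forcing: the first went home on the collar and stands upright in the square tray, the second stopped about 40 mm onto the pin and stands upright in the round dish; the job was handed in at about 29 s, and no verdict came back.

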